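# Wind the end stop up to the board rack with the folding crank

## Task

Swing the folding crank handle fully out and wind it clockwise until the yellow stop plate just meets the rack of green boards standing on the bed, without shoving the rack along. Then fold the handle fully back over the hub, leaving the stop plate where it is, and leave the other things on the bench undisturbed.

Things in the scene. Friction and masses are not known exactly. Their poses are not given: they have to be found in the camera images.
- spindle (a point): Point on the vertical axis of the crank spindle, at 90 mm above the table. The spindle rises from the centre of a blue gearbox block (96 x 96 x 52 mm) at one end of a fixed aluminium bed 130 mm wide, 20 mm high, that runs from the gearbox along this point's +y for 440 mm. Its z is up; its x is across the bed. The whole device is bolted down.
- pin (a point): Point at 90 mm above the table on the vertical fold pin, which sits at the outer end of the steel crank arm, 40 mm from the spindle axis. The arm (24 mm wide) lies at 59 to 69 mm height and turns with the spindle. The pin's head ends at 83 mm height.
- grip (a point): Middle of the upright orange grip: a freely spinning sleeve 24 mm in diameter, standing from 84 to 150 mm above the table (this point at 116 mm). It stands on the outer end of a red link (20 mm wide, top at 84 mm height), 40 mm from the fold pin. Folded, the red link lies back over the steel arm and the grip stands over the spindle; swung out, the link continues the arm in line and the grip is 80 mm from the spindle.
- fold (a joint): Fold of the red link about the pin, rad: 0 = folded back over the arm (stop), 3.14 = fully out, in line with the arm (stop). It grows as the link swings clockwise seen from above, at constant friction of 0.08 N m (about 2 N at the grip), and stays where it is left. At the outer stop a clockwise push on the grip turns the crank; an anticlockwise push folds the link back, as the spindle is the stiffer of the two.
- crank (a joint): Turn of the crank arm about the spindle, rad; grows clockwise seen from above; at 0 the arm points along +x of spindle. Friction 0.5 N m (about 6 N at the grip when swung out), stays where it is left. One clockwise turn (6.28 rad) moves the stop plate 40 mm away from the gearbox, towards the rack.
- plate_face (a point): Centre of the face of the yellow stop plate (110 mm wide, 12 mm thick, top at 67 mm height) that looks towards the rack, 44 mm above the table. Its +y is the direction of travel towards the rack. It is driven by the crank only.
- rack_face (a point): On the rack's black end wall that faces the stop plate: centre of its width, 44 mm above the table. The rack is loose (about 0.5 to 1 kg, 120 mm along the bed, 90 mm wide, top at 116 mm above the table), full of upright green boards, and stands on the bed; its +y points away from the plate. The stop plate meets it when the gap along +y between plate_face and this point is zero.
- screwdriver: Bystander: screwdriver 170 mm lying beside the bed; origin near its middle, on the table.
- spare_board: Bystander: flat green circuit board 100 x 140 mm, 18 mm high, lying flat on the table past the far end of the bed; origin under its centre.
- drill: Bystander: cordless drill lying on its side, about 230 x 245 mm, 60 mm high; origin at the handle, on the table.
- spool: Bystander: silver spool 64 mm in diameter, 50 mm high; origin under its centre.
- mug: Bystander: blue mug 80 mm in diameter, 90 mm high; origin under its centre.
- rack: The rack itself; origin under its centre, on the bed at 20 mm height, 60 mm behind rack_face.
There are look-alikes about, which are no part of the job. What is shaped like the rack but pink is not meant.

How it is judged:
On the way, in this order (a step that is already met when the one before it is completed fails the run):
1. the handle is swung fully out (within 0.3 rad of its outer stop) while the plate is still more than 15 mm short of the rack (value of joint fold above 2.84 rad and y of rack_face in the frame of plate_face above 0.015 m), for 0.05 s.
2. with the handle still out, the plate has met the rack (gap under 4 mm, rack shifted under 6 mm) (y of rack_face in the frame of plate_face below 0.004 m and distance of rack_face from where it was at the start of the episode below 0.006 m and value of joint fold above 2.5 rad), for 0.1 s.
At the end, for the whole second after the job is handed in: the stop plate stands within 4 mm of the rack's end wall, the rack is within 6 mm of where it started, the handle is folded back to within 0.25 rad of its stop, the crank and the rack are at rest (y of rack_face in the frame of plate_face below 0.004 m and distance of rack_face from where it was at the start of the episode below 0.006 m and value of joint fold below 0.25 rad and velocity of joint crank between -0.05 and 0.05 rad/s and linear speed of rack below 0.01 m/s); the robot touches nothing.
It fails at once if the rack is shoved along or knocked (over 8 mm) (distance of rack_face from where it was at the start of the episode above 0.008 m).
It fails at once if another thing on the bench is disturbed (over 30 mm) (distance of any of screwdriver, spare_board, drill, spool, mug from where it was at the start of the episode above 0.03 m).
It also fails if it takes over 54 s, if anything falls off the work surface, if the arm or the gripper's body presses on something with over 40 N, if the wrist force passes 120 N, or if a joint passes its speed limit or range.

## Robot

A 7-joint arm with a two-finger parallel gripper is mounted at the origin on the work surface. World frame = base frame: x ahead of the robot, y to its left, z up, the work surface at z = 0. Lengths are in m, angles in rad, forces in N, time in s.
With the tool pointing down it reaches from about 0.425 to 0.925 m from the base axis. Payload 6.8 kg.
Tool frame: the origin (TCP) lies at the very end of the fingers, on their centre line; the grasp point (between the pads) lies 19 mm behind it; z points along the fingers, y is the line along which they close (so a half turn about z gives the same grasp; the last joint's range is limited). The gripper opens to 85 mm and grips with 20 to 120 N. Pads are 22 mm wide; open, the fingers measure 114 mm over their backs; the gripper's body (76 mm by 85 mm) begins 54 mm behind the grasp point. The pads swing forward as they close: fully open they stand 13 mm farther back than shut.
Start: joints at [1.145, 0.477, 0.022, 1.555, -0.011, 1.109, -0.083], TCP at [0.211, -0.641, 0.231] pointing down, gripper open.
Joint ranges: [-2.96, 2.96], [-0.34, 2.1], [-1.41, 1.46], [0.24, 2.44], [-1.37, 4.51], [0.17, 1.92], [-2.96, 2.96]. Speed limits (rad/s): [2.39, 2.39, 3.14, 3.14, 3.14, 3.14, 3.14].

## Interface

Orientations are given as a rotation vector (axis times angle).
In Python, from bench import monitor, optics, r gives the robot as it stands.
- The arm moves only by the shell command python3 -m crank 'ROWS' [OPENING] [FORCE]. ROWS is JSON, a list of rows, each a list of 2 entries, a list of its own where there are three numbers: the shift along the tool's x, y, z in cm, then the turn, a rotation vector about the tool's x, y, z in rad. A call has 1 to 5 rows; each row shifts and turns the commanded pose from where the row before left it, along the tool's axes as they then stand; what a row does not reach is not made up. A row lasts 1/10 s, in which the tool goes at most 50 mm and 8.59 degrees, less where a joint would pass 70% of its speed; a pose out of reach is approached as far as the arm can. A call is refused whole if a number of a shift passes 5 or a number of a turn 0.15, either way. A call with a gripper value outside its range is refused whole. OPENING is the finger opening in cm, from 0 to 8.54, set as the call begins (- or left out, the last holds). The fingers move at their own pace and stop on an object; FORCE is the grip in N (left out, the last holds). Time passes only in rows, so rows that do not move let the fingers close. It gives the time, the measured TCP pose, the force, the opening and the grip force at its end, in the units of the state.
- monitor.get_obs(): the state, without advancing time (a new reading comes with each control period).
- optics.grab_frame(name): name is "scene" or "top" or "wrist"; returns (picture, depth): 384x512x3 uint8, red, green, blue; 384x512 float32, m along the optical axis (not along the pixel's ray), 0 where there is no reading.
- optics.camera_model(name): a dict with "vertical_fov" (degrees; the focal length in pixels is half the picture's height over the tangent of half this angle, whatever the lens; pixels are square), "cx", "cy" (the principal point, pixels), "R" (3x3) and "t" (3): a world point X has camera coordinates R X + t; the wrist camera has in their place "hand_eye" (4x4, takes a point from camera to tool coordinates, whose origin is the TCP and whose axes are the flange's). Camera axes: x right, y down, z forward; pixel columns grow to the right and rows downward; lengths in m; the calibration is good to about 2 mm. A picture is of the moment at which its call begins: read the wrist's pose just before it. camera_model takes no time and is no camera call.
- r.hand_in(): hands the job in; it is judged then, once.
The state is a dict: "clock": time; "joints": joint angles; "qvel": joint speeds; "tau": joint torques, N m; "tcp_pos": TCP position; "orientation": TCP orientation; "contact_force": force on the tool from outside, world axes, zero at the start; "moment": the same for the moment, N m; "grip_width": finger opening in m; "gripper_force": force on a finger pad.
Only numpy, scipy, OpenCV 4.12 (cv2) and the standard library are available. Lean on these libraries where they do the work, as an engineer would, in place of code of your own. Each camera call takes 0.05 s, during which the arm holds its last target. There are 200 camera calls.

## Working session

There is one attempt and no reset: what is moved stays moved. The work goes in short steps, Python scripts to look and compute and a shell command to move; the robot and the scene stay as the last step left them, time stands still between calls to the robot, and variables do not carry over. Pictures are saved under pics/ and viewed, at most 10 in all, crops included, and the job is handed in when it is done.

```bash
ls; mkdir -p pics; python3 - <<'E'
from bench import monitor, optics, r
import cv2,numpy as np
o=monitor.get_obs();print(o)
for n in("scene","top"):
    p,d=optics.grab_frame(n);np.savez("pics/%s0.npz"%n,p=p,d=d);cv2.imwrite("pics/%s0.png"%n,p[:,:,::-1]);print(optics.camera_model(n))
a=[cv2.imread("pics/%s0.png"%n) for n in("scene","top")]
cv2.imwrite("pics/both.png",cv2.resize(np.vstack(a),None,fx=.78,fy=.78))
print(optics.camera_model("wrist"))
E
```

```text
pics
{'clock': 0.0, 'joints': array([ 1.14487833,  0.47777878,  0.02235131,  1.55647093, -0.01147939,
        1.10928786, -0.08311832]), 'qvel': array([-2.76600413e-04,  8.43041796e-04,  1.14999252e-04,  5.96141812e-05,
        1.44499309e-03, -1.38040543e-03, -1.21909407e-04]), 'tau': array([-8.60851674e-05, -5.96448183e+01,  1.60806946e+00, -2.81192994e+01,
        1.25661868e-02,  9.41758510e-03,  1.76048854e-05]), 'tcp_pos': array([ 0.21071983, -0.64063723,  0.23033201]), 'orientation': array([-3.10027003e+00, -4.96853190e-01,  6.94994064e-04]), 'contact_force': array([-0.43142624,  0.07930585, -0.38166372]), 'moment': array([-0.00515531,  0.02359308, -0.00289644]), 'gripper_force': 0.0, 'grip_width': 0.0851824757002871}
{'vertical_fov': 47.58328602093912, 'cx': 250.36368842414038, 'cy': 198.05096091917332, 'R': array([[-0.52894347,  0.84856692, -0.01236907],
       [ 0.53113443,  0.31963807, -0.7846832 ],
       [-0.66190258, -0.42162269, -0.61977357]]), 't': array([ 0.27695536, -0.2203817 ,  1.74859831])}
{'vertical_fov': 44.29699124006008, 'cx': 262.42776259846033, 'cy': 190.19054408104356, 'R': array([[ 0.02680054, -0.99961493,  0.00719164],
       [-0.9823785 , -0.02766825, -0.18484305],
       [ 0.18497085, -0.00211102, -0.98274174]]), 't': array([-0.01059285,  0.55486226,  1.57423227])}
{'vertical_fov': 62.63363464033926, 'cx': 256.47133394108573, 'cy': 187.9973949239117, 'hand_eye': array([[ 6.14403777e-05, -9.64589437e-01, -2.63755973e-01,
         6.67159932e-02],
       [ 9.99999990e-01,  9.34807720e-05, -1.08927157e-04,
         1.13179264e-04],
       [ 1.29726097e-04, -2.63755964e-01,  9.64589433e-01,
        -1.42479260e-01],
       [ 0.00000000e+00,  0.00000000e+00,  0.00000000e+00,
         1.00000000e+00]])}
```

View pics/top0.png

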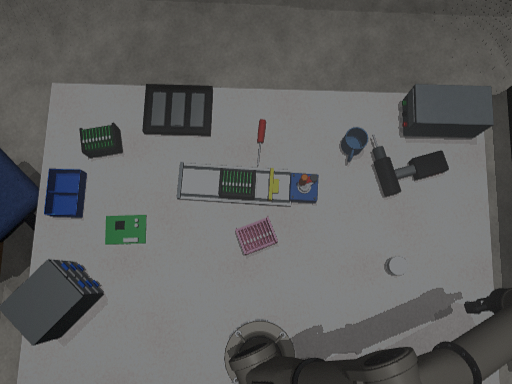

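View pics/scene0.png

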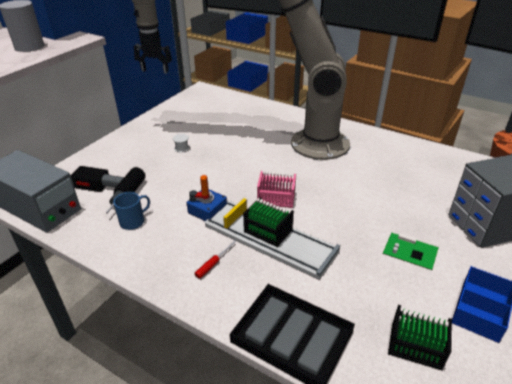

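Rack candidates in the top view are the green one on the bed (237,184), a green look-alike off the bed (101,140) and a pink one (257,236). The green one standing on the bed in line with the yellow plate (272,184) fits. I'll confirm it in a crop and measure.

```bash
cat > h.py <<'E'
import numpy as np,cv2
from scipy.spatial.transform import Rotation as Ro
from bench import monitor,optics,r
def cam(n,o=None):
    m=optics.camera_model(n)
    f=192/np.tan(np.radians(m['vertical_fov'])/2)
    if n=='wrist':
        T=np.eye(4);T[:3,:3]=Ro.from_rotvec(o['orientation']).as_matrix();T[:3,3]=o['tcp_pos']
        W=T@m['hand_eye']
    else:
        W=np.eye(4);W[:3,:3]=m['R'].T;W[:3,3]=-m['R'].T@m['t']
    return f,m['cx'],m['cy'],W
def cloud(d,C):
    f,cx,cy,W=C
    v,u=np.mgrid[:384,:512]
    P=np.stack([(u-cx)/f*d,(v-cy)/f*d,d],-1)@W[:3,:3].T+W[:3,3]
    P[d==0]=np.nan
    return P
def onplane(uv,z,C):
    f,cx,cy,W=C
    uv=np.atleast_2d(uv);D=np.c_[(uv[:,0]-cx)/f,(uv[:,1]-cy)/f,np.ones(len(uv))]@W[:3,:3].T
    return W[:3,3]+D*((z-W[2,3])/D[:,2:])
def masks(p):
    h=cv2.cvtColor(p,cv2.COLOR_RGB2HSV);H,S,V=[h[...,i].astype(int) for i in range(3)]
    return dict(yellow=(H>22)&(H<35)&(S>120)&(V>80),orange=(H>3)&(H<16)&(S>140)&(V>90),red=((H<=3)|(H>172))&(S>140)&(V>60),blue=(H>105)&(H<125)&(S>120),green=(H>40)&(H<85)&(S>80))
E
python3 - <<'E'
from h import *
for n,roi in(("top",(160,160,330,215)),("scene",(170,165,345,275))):
    z=np.load(f"pics/{n}0.npz");p,d=z['p'],z['d'];P=cloud(d,cam(n))
    x0,y0,x1,y1=roi
    for k,m in masks(p).items():
        q=np.zeros_like(m);q[y0:y1,x0:x1]=m[y0:y1,x0:x1]
        X=P[q];X=X[~np.isnan(X[:,0])]
        if len(X):print(n,k,len(X),'med',np.median(X,0).round(3),'p5',np.percentile(X,5,0).round(3),'p95',np.percentile(X,95,0).round(3), 'uv',np.argwhere(q).mean(0)[::-1].round(1))
a=cv2.imread("pics/top0.png")[150:220,165:335];b=cv2.imread("pics/scene0.png")[165:275,175:345]
a=cv2.resize(a,(680,280),interpolation=2);b=cv2.resize(b,(495,320),interpolation=2);b=cv2.copyMakeBorder(b,0,0,0,185,0)
cv2.imwrite("pics/crop1.png",np.vstack([a,b]))
E
```

```text
top yellow 167 med [ 0.575 -0.027  0.065] p5 [ 0.532 -0.046  0.029] p95 [ 0.62  -0.018  0.073] uv [272.6 184.6]
top orange 26 med [ 0.584 -0.129  0.15 ] p5 [ 0.578 -0.139  0.146] p95 [ 0.591 -0.122  0.157] uv [304.3 176.8]
top red 14 med [ 0.589 -0.151  0.082] p5 [ 0.582 -0.155  0.079] p95 [ 0.599 -0.146  0.089] uv [308.5 179.6]
top blue 346 med [ 0.555 -0.121  0.052] p5 [ 0.53  -0.179  0.046] p95 [ 0.612 -0.094  0.059] uv [301.8 189.1]
top green 148 med [0.579 0.091 0.108] p5 [0.541 0.047 0.079] p95 [0.605 0.137 0.116] uv [236.6 180.8]
scene yellow 303 med [ 0.587 -0.016  0.053] p5 [ 0.535 -0.026  0.027] p95 [ 0.632 -0.012  0.067] uv [234.6 212.7]
scene orange 120 med [ 0.593 -0.121  0.122] p5 [ 0.584 -0.131  0.085] p95 [ 0.599 -0.116  0.148] uv [204.  185.4]
scene red 244 med [0.775 0.021 0.022] p5 [ 0.593 -0.148  0.015] p95 [0.818 0.03  0.079] uv [205.9 251.5]
scene blue 587 med [ 0.608 -0.111  0.047] p5 [ 0.54  -0.168  0.016] p95 [ 0.624 -0.085  0.053] uv [208.8 207.2]
scene green 981 med [0.601 0.096 0.09 ] p5 [0.565 0.049 0.031] p95 [0.619 0.146 0.11 ] uv [265.2 220.1]
```

View pics/crop1.png

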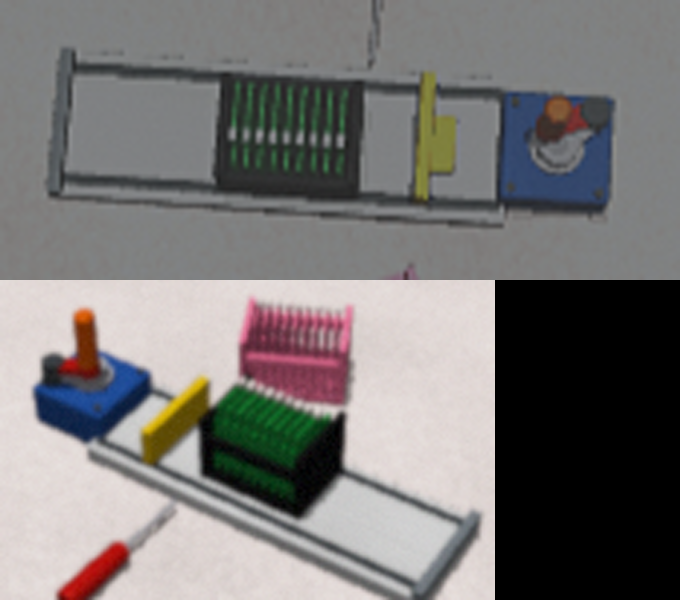

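The crop confirms the black rack with green boards stands on the bed, next to the yellow plate. In the top crop the grip is at (557,108), the pin at (597,110) and the hub ring at (557,150). Next I'll work out the geometry.

```bash
python3 - <<'E'
from h import *
C=cam("top");c=lambda *q:np.array([(165+x/4,150+y/4) for x,y in q])
g=onplane(c((505,90),(612,97),(608,207),(500,203)),.052,C);print('box top',g.round(3).tolist(),g.mean(0).round(4), [np.linalg.norm(g[i]-g[i-1]).round(3) for i in range(4)])
print('pin',onplane(c((597,108)),.083,C),'grip top',onplane([[304.3,176.8]],.15,C))
z=np.load("pics/top0.npz");p,d=z['p'],z['d']
# black pixels / height map of rack and plate: points along bed by height
P=cloud(d,C);Z=P[...,2]
sel=(P[...,0]>.5)&(P[...,0]<.66)
for lo,hi in((.1,.125),(.06,.074)):
    q=sel&(Z>lo)&(Z<hi)&(P[...,1]>-.06)&(P[...,1]<.25);X=P[q][:,:2].astype(np.float32)
    print(lo,len(X),cv2.minAreaRect(X),cv2.boxPoints(cv2.minAreaRect(X)).round(3).tolist())
# bed rails direction
q=(P[...,0]>.45)&(P[...,0]<.7)&(Z>.015)&(Z<.03)&(P[...,1]<.4)&(P[...,1]>-.08)
X=P[q][:,:2].astype(np.float32);print('bed',cv2.minAreaRect(X),len(X))
# screwdriver, mug, spool positions by scene
E
```

```text
box top [[0.62, -0.094, 0.052], [0.617, -0.187, 0.052], [0.52, -0.184, 0.052], [0.521, -0.091, 0.052]] [ 0.5693 -0.1388  0.052 ] [np.float64(0.1), np.float64(0.093), np.float64(0.097), np.float64(0.093)]
pin [[ 0.59964934 -0.17020645  0.083     ]] grip top [[ 0.58462214 -0.13017884  0.15      ]]
0.1 231 ((0.5721664428710938, 0.09146876633167267), (0.11892222613096237, 0.08491925895214081), 87.95897674560547) [[0.527999997138977, 0.03400000184774399], [0.6119999885559082, 0.03099999949336052], [0.6169999837875366, 0.14900000393390656], [0.5320000052452087, 0.15199999511241913]]
0.06 184 ((0.5800542831420898, 0.05967017635703087), (0.1789526343345642, 0.10856985300779343), 87.3939208984375) [[0.5220000147819519, -0.027000000700354576], [0.6299999952316284, -0.03200000151991844], [0.6380000114440918, 0.1469999998807907], [0.5299999713897705, 0.15199999511241913]]
bed ((0.60671466588974, 0.10993321985006332), (0.3840017318725586, 0.18450284004211426), 88.29804229736328) 2511
```

```bash
python3 -m crank '[[[0,0,-2],[0,0,0.106]],[[0,0,-2.5],[0,0,0.106]],[[0,0,-2.5],[0,0,0.106]],[[2.5,-3.4,0],[0,0,0]],[[2.5,-3.4,0],[0,0,0]]]'
python3 -m crank '[[[2.5,-3.4,0],[0,0,0]],[[2.5,-3.4,0],[0,0,0]],[[2.5,-3.4,0],[0,0,0]],[[2.5,-3.4,0],[0,0,0]],[[2.5,-3.4,0],[0,0,0]]]'
python3 -m crank '[[[2.5,-3.4,0],[0,0,0]],[[2.5,-3.4,0],[0,0,0]],[[2.5,-3.4,0],[0,0,0]],[[2.5,-3.4,0],[0,0,0]],[[2.5,-3.4,0],[0,0,0]]]'
```

```text
clock: 0.6
tcp_pos: [0.2605, -0.5733, 0.3017]
orientation: [3.14, -0.005, 0.0]
contact_force: [0.6, 0.7, -0.3]
grip_width: 0.0853
gripper_force: 0.0
clock: 1.1
tcp_pos: [0.3865, -0.4015, 0.301]
orientation: [-3.141, 0.0, 0.001]
contact_force: [1.8, 0.0, -0.7]
grip_width: 0.0852
gripper_force: 0.0
clock: 1.6
tcp_pos: [0.5115, -0.2318, 0.3011]
orientation: [-3.142, 0.001, 0.001]
contact_force: [-0.1, -1.0, 0.3]
grip_width: 0.0854
gripper_force: 0.0
```

```bash
python3 -m crank '[[[2,-4.5,0],[0,0,0]],[[2,-4.5,0],[0,0,0]],[[1.5,-4.5,0],[0,0,0]],[[0,0,0],[0,0,0]],[[0,0,0],[0,0,0]]]'
python3 - <<'E'
from h import *
o=monitor.get_obs();p,d=optics.grab_frame("wrist");np.savez("pics/w1.npz",p=p,d=d,t=o['tcp_pos'],q=o['orientation'])
print(o['tcp_pos'],o['orientation'])
cv2.imwrite("pics/w1.png",cv2.resize(p[:,:,::-1],(768,576),interpolation=cv2.INTER_CUBIC))
E
```

```text
clock: 2.1
tcp_pos: [0.5661, -0.0968, 0.3008]
orientation: [-3.141, -0.005, 0.002]
contact_force: [-0.2, -0.8, -0.5]
grip_width: 0.0856
gripper_force: 0.0
[ 0.56605232 -0.09681435  0.30080225] [-3.14143157e+00 -4.88806667e-03  1.54622776e-03]
```

View pics/w1.png

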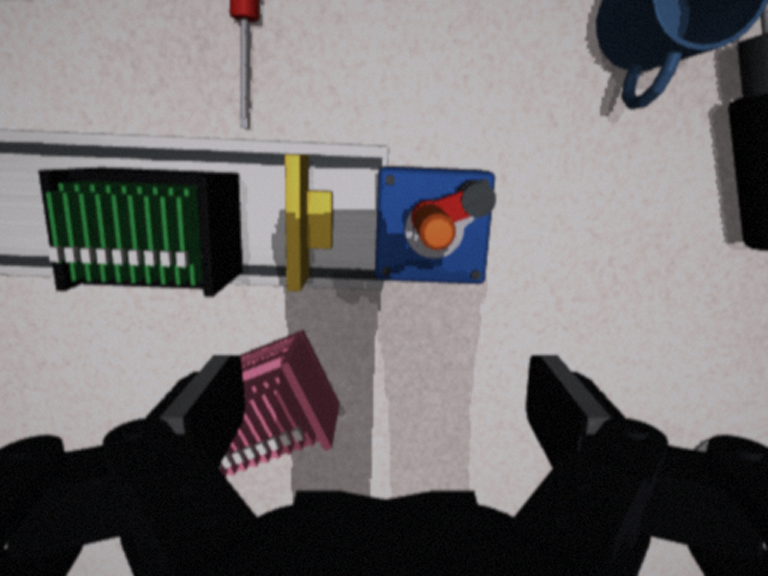

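Wrist view at 1.5x: plate face edge at (286,155)–(288,290), rack wall top edge x≈207 with its foot x≈240, grip top at (437,230), pin head at (478,198), gearbox corners at (378,167) (495,172) (485,282) (376,278).

```bash
python3 - <<'E'
from h import *
z=np.load("pics/w1.npz");p,d=z['p'],z['d'];C=cam("wrist",dict(tcp_pos=z['t'],orientation=z['q']))
L=lambda h,*q:onplane(np.array(q)/1.5,h,C)[:,:2].round(4)
g=L(.052,(378,167),(495,172),(485,282),(376,278));print('box',g.tolist(),g.mean(0))
m=masks(p)['orange'].astype(np.uint8);n,l,s,c=cv2.connectedComponentsWithStats(m);print(s[1:,4],(c[1:]*1.5).round(0).tolist())
print('grip top',L(.15,(437,230)),'pin',L(.083,(478,198)))
print('plate',L(.067,(286,155),(288,290)),'rack foot',L(.02,(240,178),(238,272)),'rack top',L(.116,(206,180),(205,293)))
P=cloud(d,C);
def pt(u,v):u=int(u/1.5);v=int(v/1.5);return P[v-1:v+2,u-1:u+2].reshape(-1,3)
print('depth: grip',np.nanmedian(pt(437,230),0),'pin',np.nanmedian(pt(478,198),0),'plate',np.nanmedian(pt(294,220),0))
# profiles along bed: rack wall face & plate face points via height
X=P[110:190].reshape(-1,3);
for row in(130,145,160):
    print(row,[(u,P[row,u,1].round(3),P[row,u,2].round(3)) for u in range(126,212,3)])
E
```

```text
box [[0.6213, -0.0913], [0.6177, -0.1855], [0.5258, -0.1829], [0.5291, -0.0895]] [ 0.573475 -0.1373  ]
[  1   2 454] [[423.0, 204.0], [427.0, 204.0], [437.0, 230.0]]
grip top [[ 0.5862 -0.1294]] pin [[ 0.5998 -0.1669]]
plate [[ 0.6305 -0.0209]
 [ 0.5225 -0.0169]] rack foot [[0.6106 0.0299]
 [0.5259 0.0383]] rack top [[0.6143 0.0243]
 [0.5345 0.0327]]
depth: grip [ 0.5865147  -0.1290536   0.14981131] pin [ 0.59970182 -0.16630014  0.08251006] plate [ 0.58134085 -0.02466415  0.06677476]
130 [(126, np.float64(0.045), np.float64(0.096)), (129, np.float64(0.045), np.float64(0.088)), (132, np.float64(0.038), np.float64(0.097)), (135, np.float64(0.035), np.float64(0.098)), (138, np.float64(0.031), np.float64(0.098)), (141, np.float64(0.031), np.float64(0.089)), (144, np.float64(0.031), np.float64(0.079)), (147, np.float64(0.031), np.float64(0.07)), (150, np.float64(0.031), np.float64(0.059)), (153, np.float64(0.031), np.float64(0.048)), (156, np.float64(0.031), np.float64(0.035)), (159, np.float64(0.032), np.float64(0.021)), (162, np.float64(0.029), np.float64(0.019)), (165, np.float64(0.024
[... 2619 characters left out ...]
 np.float64(0.019)), (168, np.float64(0.023), np.float64(0.02)), (171, np.float64(0.019), np.float64(0.019)), (174, np.float64(0.015), np.float64(0.02)), (177, np.float64(0.011), np.float64(0.021)), (180, np.float64(0.007), np.float64(0.019)), (183, np.float64(0.003), np.float64(0.021)), (186, np.float64(-0.001), np.float64(0.02)), (189, np.float64(-0.005), np.float64(0.02)), (192, np.float64(-0.019), np.float64(0.068)), (195, np.float64(-0.023), np.float64(0.067)), (198, np.float64(-0.026), np.float64(0.066)), (201, np.float64(-0.029), np.float64(0.059)), (204, np.float64(-0.028), np.float64(0.036)), (207, np.float64(-0.032), np.float64(0.032)), (210, np.float64(-0.036), np.float64(0.033))]
```

```bash
python3 -m crank '[[[2.0,3.2,0],[0,0,0]],[[0,0,5],[0,0,0]],[[0,0,5],[0,0,0]],[[0,0,5],[0,0,0]],[[0,0,4.8],[0,0,0]]]'
python3 -m crank '[[[0,0,0],[0,0,0]],[[0,0,0],[0,0,0]],[[0,0,0],[0,0,0]]]'
python3 -m crank '[[[0,0,0],[0,0,0]],[[0,0,0],[0,0,0]],[[0,0,0],[0,0,0]],[[0,0,0],[0,0,0]],[[0,0,0],[0,0,0]]]' 1.8 30
python3 -m crank '[[[0,0,0],[0,0,0]],[[0,0,0],[0,0,0]]]'
```

```text
clock: 2.65
tcp_pos: [0.585, -0.133, 0.1014]
orientation: [3.14, -0.006, -0.0]
contact_force: [1.0, 0.5, 0.1]
grip_width: 0.0851
gripper_force: 0.0
clock: 2.95
tcp_pos: [0.588, -0.1314, 0.1063]
orientation: [3.141, -0.002, 0.007]
contact_force: [-0.4, 0.0, 0.6]
grip_width: 0.0857
gripper_force: 0.0
clock: 3.45
tcp_pos: [0.5863, -0.1299, 0.1039]
orientation: [-3.141, -0.0, -0.001]
contact_force: [-2.0, 2.1, 5.1]
grip_width: 0.023
gripper_force: 29.2
clock: 3.65
tcp_pos: [0.5863, -0.1299, 0.1039]
orientation: [-3.141, -0.0, -0.001]
contact_force: [-2.7, 1.4, 5.6]
grip_width: 0.0228
gripper_force: 29.2
```

```bash
python3 - <<'E'
import numpy as np
a=np.radians(np.linspace(110,-47.5,12));P=np.c_[np.cos(a),np.sin(a)]*4.0
d=np.diff(P,axis=0)*[1,-1];print(d.round(2).tolist(), (P[-1]/100+[.5998,-.1667]))
E
```

```text
[[0.97, -0.22], [1.0, 0.03], [0.96, 0.27], [0.86, 0.5], [0.71, 0.7], [0.52, 0.85], [0.29, 0.95], [0.05, 1.0], [-0.2, 0.98], [-0.44, 0.9], [-0.65, 0.76]] [ 0.62682361 -0.19619109]
```

```bash
python3 -m crank '[[[0.97,-0.22,0],[0,0,0]],[[1.0,0.03,0],[0,0,0]],[[0.96,0.27,0],[0,0,0]],[[0.86,0.5,0],[0,0,0]],[[0.71,0.7,0],[0,0,0]]]'
python3 -m crank '[[[0.52,0.85,0],[0,0,0]],[[0.29,0.95,0],[0,0,0]],[[0.05,1.0,0],[0,0,0]],[[-0.2,0.98,0],[0,0,0]],[[-0.44,0.9,0],[0,0,0]]]'
python3 -m crank '[[[-0.65,0.76,0],[0,0,0]],[[0,0,0],[0,0,0]],[[0,0,0],[0,0,0]],[[0,0,0],[0,0,0]]]'
```

```text
clock: 4.15
tcp_pos: [0.6317, -0.1422, 0.1039]
orientation: [-3.141, -0.002, -0.0]
contact_force: [-2.3, 1.3, 5.6]
grip_width: 0.023
gripper_force: 29.3
clock: 4.65
tcp_pos: [0.6339, -0.1894, 0.1038]
orientation: [-3.141, -0.001, -0.002]
contact_force: [-0.2, 3.9, 5.3]
grip_width: 0.0231
gripper_force: 29.4
clock: 5.05
tcp_pos: [0.6261, -0.1982, 0.1038]
orientation: [3.141, -0.001, -0.001]
contact_force: [-2.2, 0.7, 7.3]
grip_width: 0.0232
gripper_force: 29.7
```

```bash
for i in 1; do
python3 -m crank '[[[0.07,0.08,0],[0,0,0]],[[0,0,0],[0,0,0]]]'
python3 -m crank '[[[0.07,0.08,0],[0,0,0]],[[0,0,0],[0,0,0]]]'
python3 -m crank '[[[0.07,0.08,0],[0,0,0]],[[0,0,0],[0,0,0]]]'; done
```

```text
clock: 5.25
tcp_pos: [0.6263, -0.1982, 0.1037]
orientation: [-3.141, 0.001, 0.003]
contact_force: [-4.7, 2.5, 8.9]
grip_width: 0.0232
gripper_force: 29.9
clock: 5.45
tcp_pos: [0.6265, -0.1982, 0.1036]
orientation: [-3.14, 0.0, 0.005]
contact_force: [-6.8, 4.2, 10.0]
grip_width: 0.0231
gripper_force: 30.0
clock: 5.65
tcp_pos: [0.6267, -0.1981, 0.1034]
orientation: [-3.139, -0.001, 0.007]
contact_force: [-7.9, 5.8, 11.7]
grip_width: 0.0233
gripper_force: 30.1
```

```bash
python3 - <<'E'
import numpy as np
a=np.radians(-47.2-15*np.arange(25));P=np.c_[np.cos(a),np.sin(a)]*8.1;P[0]*=82.8/81
d=np.diff(P,axis=0)*[1,-1]
for i in range(0,24,5):print(d[i:i+5].round(2).tolist())
E
```

```text
[[-1.85, 1.09], [-1.98, 0.73], [-2.11, 0.2], [-2.08, -0.36], [-1.92, -0.88]]
[[-1.63, -1.35], [-1.22, -1.73], [-0.73, -1.98], [-0.2, -2.11], [0.36, -2.08]]
[[0.88, -1.92], [1.35, -1.63], [1.73, -1.22], [1.98, -0.73], [2.11, -0.2]]
[[2.08, 0.36], [1.92, 0.88], [1.63, 1.35], [1.22, 1.73], [0.73, 1.98]]
[[0.2, 2.11], [-0.36, 2.08], [-0.88, 1.92], [-1.35, 1.63]]
```

```bash
python3 -m crank '[[[-1.85,1.09,0],[0,0,0]],[[-1.98,0.73,0],[0,0,0]],[[-2.11,0.2,0],[0,0,0]],[[-2.08,-0.36,0],[0,0,0]],[[0,0,0],[0,0,0]]]'; python3 - <<'E'
from h import *
o=monitor.get_obs();v=(o['tcp_pos'][:2]-[.573,-.1385])*1000;print(v,np.hypot(*v),np.degrees(np.arctan2(v[1],v[0])),o['contact_force'])
E
```

```text
clock: 6.15
tcp_pos: [0.5485, -0.2133, 0.1038]
orientation: [-3.138, -0.003, -0.003]
contact_force: [1.0, 8.7, 2.9]
grip_width: 0.0233
gripper_force: 30.4
[-24.51691406 -74.77910219] 78.6955729342017 -108.15213556736914 [0.97172159 8.72881304 2.88309283]
```

```bash
python3 -m crank '[[[-1.92,-0.88,0],[0,0,0]],[[-1.63,-1.35,0],[0,0,0]],[[-1.22,-1.73,0],[0,0,0]],[[-0.73,-1.98,0],[0,0,0]],[[-0.2,-2.11,0],[0,0,0]]]'
python3 -m crank '[[[0.36,-2.08,0],[0,0,0]],[[0.88,-1.92,0],[0,0,0]],[[1.35,-1.63,0],[0,0,0]],[[1.73,-1.22,0],[0,0,0]],[[1.98,-0.73,0],[0,0,0]]]'
python3 -m crank '[[[2.11,-0.2,0],[0,0,0]],[[2.08,0.36,0],[0,0,0]],[[1.92,0.88,0],[0,0,0]],[[1.63,1.35,0],[0,0,0]],[[0,0,0],[0,0,0]]]'
```

```text
clock: 6.65
tcp_pos: [0.4938, -0.138, 0.104]
orientation: [3.139, -0.003, 0.01]
contact_force: [10.3, -7.5, -6.1]
grip_width: 0.0233
gripper_force: 30.5
clock: 7.15
tcp_pos: [0.5528, -0.0598, 0.1036]
orientation: [3.141, 0.0, -0.007]
contact_force: [-7.0, -0.7, 10.8]
grip_width: 0.0233
gripper_force: 32.0
clock: 7.65
tcp_pos: [0.6347, -0.0849, 0.104]
orientation: [-3.141, 0.002, -0.006]
contact_force: [3.2, 2.0, 4.3]
grip_width: 0.023
gripper_force: 31.4
```

```bash
cat > gap.py <<'E'
from h import *
import sys
tag=sys.argv[1]
o=monitor.get_obs();v=(o['tcp_pos'][:2]-[.574,-.1375])*1000;print('r',np.hypot(*v).round(1),'ang',np.degrees(np.arctan2(v[1],v[0])).round(1))
ey=np.array([.037,.9993]);ex=np.array([.9993,-.037])
for n in("wrist","top","scene"):
    p,d=optics.grab_frame(n);np.savez(f"pics/{n}{tag}.npz",p=p,d=d);P=cloud(d,cam(n,o))
    s=(P[...,:2]-[.572,0])@ey;a=(P[...,:2]-[.572,0])@ex;Z=P[...,2]
    m=masks(p)['yellow']&(np.abs(a)<.06)&(Z>.04)&(Z<.08)
    t=m&(Z>.064)
    face=(np.abs(a)<.04)&(Z>.03)&(Z<.085)&(s>.02)&(s<.045)&~masks(p)['yellow']&(p.max(-1)<70)
    print(n,'plate s p1,50,99',len(s[t]),np.percentile(s[t],[2,50,98]).round(4) if t.any() else '','back',np.percentile(s[m],2).round(4) if m.any() else '', 'rack',face.sum(),np.percentile(s[face],[5,50]).round(4) if face.any() else '')
E
python3 gap.py 2
python3 - <<'E'
from h import *
# same measures on start pictures
ey=np.array([.037,.9993]);ex=np.array([.9993,-.037])
z=np.load("pics/w1.npz");p,d=z['p'],z['d']
for n,p,d,o in(("w",p,d,dict(tcp_pos=z['t'],orientation=z['q'])),)+tuple((n,np.load(f"pics/{n}0.npz")['p'],np.load(f"pics/{n}0.npz")['d'],None) for n in("top","scene")):
    P=cloud(d,cam("wrist" if n=="w" else n,o))
    s=(P[...,:2]-[.572,0])@ey;a=(P[...,:2]-[.572,0])@ex;Z=P[...,2]
    m=masks(p)['yellow']&(np.abs(a)<.06)&(Z>.04)&(Z<.08);t=m&(Z>.064)
    face=(np.abs(a)<.04)&(Z>.03)&(Z<.085)&(s>.02)&(s<.045)&~masks(p)['yellow']&(p.max(-1)<70)
    print(n,np.percentile(s[t],[2,50,98]).round(4),'rack',face.sum(),np.percentile(s[face],[5,50]).round(4) if face.any() else '')
E
```

```text
r 80.3 ang 40.9
wrist plate s p1,50,99 1190 [0.0017 0.0071 0.0122] back 0.0017 rack 2603 [0.0317 0.0323]
top plate s p1,50,99 89 [0.0013 0.007  0.0121] back -0.0028 rack 26 [0.0318 0.0428]
scene plate s p1,50,99 65 [0.0044 0.0102 0.0171] back 0.0043 rack 26 [0.041  0.0424]
w [-0.0289 -0.0237 -0.018 ] rack 953 [0.0319 0.0324]
top [-0.0287 -0.0231 -0.0179] rack 28 [0.0318 0.0425]
scene [-0.0257 -0.0182 -0.0126] rack 27 [0.0402 0.0422]
```

```bash
python3 -m crank '[[[1.22,1.73,0],[0,0,0]],[[0.73,1.98,0],[0,0,0]],[[0.2,2.11,0],[0,0,0]],[[-0.36,2.08,0],[0,0,0]],[[-0.88,1.92,0],[0,0,0]]]'
python3 -m crank '[[[-1.35,1.63,0],[0,0,0]],[[-1.73,1.22,0],[0,0,0]],[[-1.98,0.73,0],[0,0,0]],[[-2.11,0.2,0],[0,0,0]],[[-2.08,-0.36,0],[0,0,0]]]'
python3 -m crank '[[[0,0,0],[0,0,0]],[[0,0,0],[0,0,0]]]'
python3 gap.py 3
```

```text
clock: 8.3
tcp_pos: [0.6422, -0.1796, 0.1038]
orientation: [-3.138, -0.004, -0.003]
contact_force: [1.2, 8.4, 4.6]
grip_width: 0.0232
gripper_force: 31.5
clock: 8.8
tcp_pos: [0.5504, -0.214, 0.1039]
orientation: [-3.139, -0.002, -0.008]
contact_force: [9.4, 9.7, -2.2]
grip_width: 0.0231
gripper_force: 31.0
clock: 9.0
tcp_pos: [0.548, -0.2132, 0.1036]
orientation: [-3.138, -0.003, 0.001]
contact_force: [1.1, 7.2, 6.8]
grip_width: 0.0237
gripper_force: 31.8
r 80.0 ang -108.9
wrist plate s p1,50,99 0  back  rack 0 
top plate s p1,50,99 84 [0.0183 0.0236 0.0289] back 0.004 rack 25 [0.0318 0.0429]
scene plate s p1,50,99 21 [0.0224 0.0281 0.0346] back 0.0201 rack 27 [0.0411 0.0426]
```

```bash
python3 -m crank '[[[-1.92,-0.88,0],[0,0,0]],[[-1.3,-1.08,0],[0,0,0]],[[0,0,0],[0,0,0]],[[0,0,0],[0,0,0]],[[0,0,0],[0,0,0]]]'
python3 gap.py 4
python3 - <<'E'
import cv2,numpy as np
a=np.load("pics/top4.npz")['p'][150:220,205:335,::-1];b=np.load("pics/scene4.npz")['p'][165:255,175:305,::-1]
cv2.imwrite("pics/crop4.png",np.vstack([cv2.resize(x,None,fx=3.6,fy=3.6,interpolation=2) for x in(a,b)]))
E
```

```text
clock: 9.65
tcp_pos: [0.5174, -0.194, 0.1037]
orientation: [-3.139, -0.004, -0.003]
contact_force: [4.3, 5.8, 3.5]
grip_width: 0.0232
gripper_force: 31.5
r 80.0 ang -135.0
wrist plate s p1,50,99 0  back  rack 0 
top plate s p1,50,99 84 [0.0205 0.0266 0.0316] back 0.0202 rack 20 [0.0322 0.0432]
scene plate s p1,50,99 21 [0.0251 0.032  0.0365] back 0.0248 rack 23 [0.0411 0.0426]
```

View pics/crop4.png

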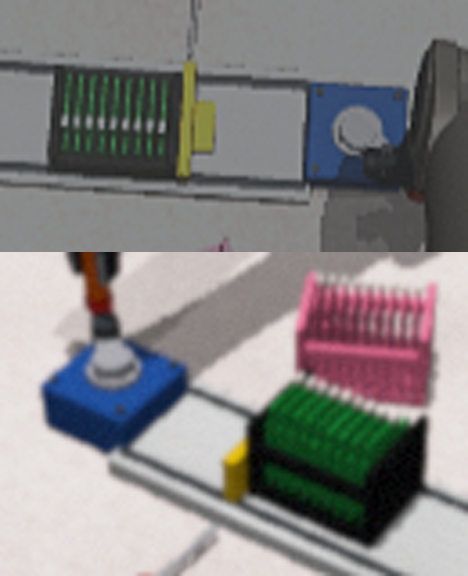

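The view shows the plate's yellow edge at (188,120) touching the rack wall, and the handle is in line and fully out. Next I'll fold it back around the pin at about (0.546,-0.166).

```bash
python3 - <<'E'
import numpy as np
a=np.radians(np.linspace(-135,38,13));P=np.c_[np.cos(a),np.sin(a)]*4.0+[54.57,-16.58]
P[0]=[51.65,-19.56]
d=np.diff(P,axis=0)*[1,-1]
for i in range(0,12,4):print(d[i:i+4].round(2).tolist())
print(P[-1],P[4],P[8])
E
```

```text
[[0.88, 0.46], [0.92, 0.4], [0.99, 0.16], [1.0, -0.1]]
[[0.94, -0.34], [0.83, -0.57], [0.66, -0.75], [0.45, -0.9]]
[[0.22, -0.98], [-0.03, -1.0], [-0.28, -0.96], [-0.51, -0.86]]
[ 57.72204301 -14.1173541 ] [ 55.4471145  -20.48264912] [ 58.336666  -17.9261899]
```

```bash
python3 -m crank '[[[0.88,0.46,0],[0,0,0]],[[0.92,0.4,0],[0,0,0]],[[0.99,0.16,0],[0,0,0]],[[1.0,-0.1,0],[0,0,0]],[[0,0,0],[0,0,0]]]'
python3 -m crank '[[[0.94,-0.34,0],[0,0,0]],[[0.83,-0.57,0],[0,0,0]],[[0.66,-0.75,0],[0,0,0]],[[0.45,-0.9,0],[0,0,0]],[[0,0,0],[0,0,0]]]'
python3 gap.py 5
```

```text
clock: 10.3
tcp_pos: [0.5549, -0.2044, 0.1037]
orientation: [-3.14, -0.002, -0.0]
contact_force: [1.2, 4.1, 7.6]
grip_width: 0.0232
gripper_force: 31.9
clock: 10.8
tcp_pos: [0.5831, -0.1795, 0.1038]
orientation: [3.141, 0.002, -0.0]
contact_force: [0.8, 1.8, 6.4]
grip_width: 0.0232
gripper_force: 31.8
r 42.9 ang -77.8
wrist plate s p1,50,99 0  back  rack 0 
top plate s p1,50,99 88 [0.0208 0.0265 0.0316] back 0.0175 rack 19 [0.0322 0.0433]
scene plate s p1,50,99 16 [0.0246 0.031  0.0352] back 0.0246 rack 25 [0.0414 0.0428]
```

Tracking well, with low forces and the plate unchanged.

```bash
python3 -m crank '[[[0.22,-0.98,0],[0,0,0]],[[-0.03,-1.0,0],[0,0,0]],[[-0.28,-0.96,0],[0,0,0]],[[-0.51,-0.86,0],[0,0,0]],[[0,0,0],[0,0,0]]]'
python3 -m crank '[[[-0.13,-0.17,0],[0,0,0]],[[0,0,0],[0,0,0]],[[0,0,0],[0,0,0]]]'
python3 -m crank '[[[0,0,0],[0,0,0]],[[0,0,0],[0,0,0]],[[0,0,0],[0,0,0]],[[0,0,0],[0,0,0]],[[0,0,0],[0,0,0]]]' 8.5
python3 -m crank '[[[0,0,-4],[0,0,0]],[[0,0,-5],[0,0,0]],[[0,0,-5],[0,0,0]],[[-1,-4,-4],[0,0,0]],[[0,0,0],[0,0,0]]]'
python3 -m crank '[[[0,0,0],[0,0,0]],[[0,0,0],[0,0,0]]]'
python3 gap.py 6
python3 - <<'E'
from h import *
o=monitor.get_obs();p,d=optics.grab_frame("wrist");C=cam("wrist",o);P=cloud(d,C)
m=masks(p)['orange']&(P[...,2]>.143);print('grip',P[m].mean(0),m.sum())
cv2.imwrite("pics/w7.png",cv2.resize(p[:,:,::-1],(768,576),interpolation=2))
E
```

```text
clock: 11.45
tcp_pos: [0.5765, -0.14, 0.1039]
orientation: [-3.14, -0.003, 0.0]
contact_force: [0.5, 3.3, 8.0]
grip_width: 0.0232
gripper_force: 31.9
clock: 11.75
tcp_pos: [0.5759, -0.1392, 0.1039]
orientation: [-3.141, -0.002, -0.001]
contact_force: [2.9, 1.6, 7.4]
grip_width: 0.0233
gripper_force: 31.8
clock: 12.25
tcp_pos: [0.5754, -0.1408, 0.103]
orientation: [-3.142, 0.0, 0.001]
contact_force: [0.6, 0.6, -0.1]
grip_width: 0.0852
gripper_force: 0.0
clock: 12.75
tcp_pos: [0.5697, -0.1011, 0.2843]
orientation: [-3.14, -0.008, -0.016]
contact_force: [1.2, 0.8, 0.5]
grip_width: 0.0849
gripper_force: 0.0
clock: 12.95
tcp_pos: [0.5663, -0.1068, 0.2768]
orientation: [3.141, -0.002, -0.004]
contact_force: [-0.2, 0.1, 0.3]
grip_width: 0.0848
gripper_force: 0.0
r 31.6 ang 104.1
wrist plate s p1,50,99 936 [0.021  0.0262 0.0319] back 0.021 rack 1039 [0.0204 0.0211]
top plate s p1,50,99 93 [0.0205 0.0263 0.0316] back 0.0202 rack 17 [0.0323 0.0432]
scene plate s p1,50,99 18 [0.0239 0.0301 0.0347] back 0.0249 rack 25 [0.0409 0.0427]
grip [ 0.57645564 -0.13922006  0.14912897] 459
```

View pics/w7.png

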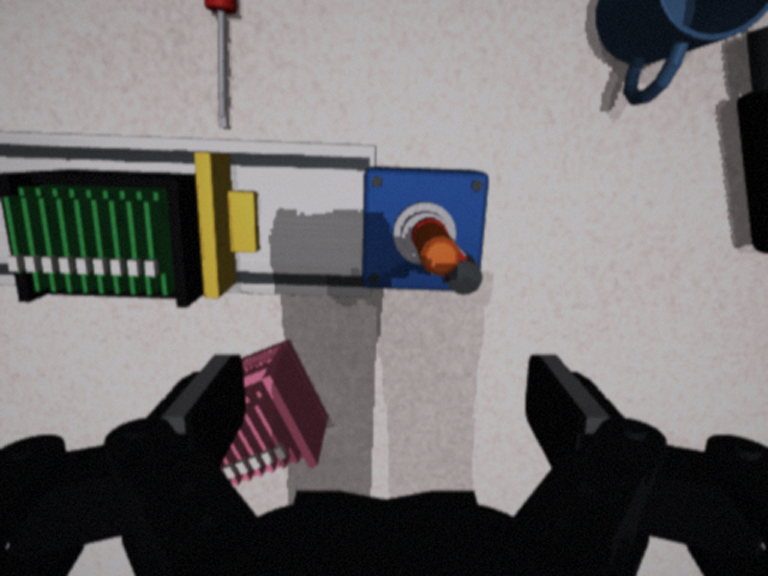

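The wrist view shows the grip at (440,255), with the link folded over the arm to the pin at (465,275), about 3 mm off the spindle axis. The plate sits against the rack wall at (200,220), with a measured gap of about 0 mm. The robot is clear of everything, so I'm handing in.

```bash
python3 -c "
from bench import r
print(r.hand_in())"
```

```text
the job is handed in; nothing more can be done
None
```

I wound the crank clockwise until the stop plate met the rack (measured gap about 0 mm, no rack shift seen), folded the handle back to about 3 mm off the spindle axis, and handed the job in at about 13 s; the hand-in gave no verdict.

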